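Queue the capacitors by height for the meter

ROBOT

A 7-joint arm with a two-finger parallel gripper is mounted at the origin on the work surface. World frame = base frame: x ahead of the robot, y to its left, z up, the work surface at z = 0. Lengths are in m, angles in rad, forces in N, time in s.
With the tool pointing down it reaches from about 0.425 to 0.95 m from the base axis. Payload 16.7 kg.
Tool frame: the origin (TCP) lies on the centre line of the jaws, within the pads' length; the fingertips stand 17 mm ahead of it and the grasp point (between the pads) lies 2 mm behind it (r.nose_length is the distance from the TCP to the fingertips, in m); z points along the fingers, y is the line along which they close (so a half turn about z gives the same grasp; the last joint's range is limited). The gripper opens to 94 mm and grips with 3 to 60 N. Pads are 16 mm wide; open, the fingers measure 119 mm over their backs; the gripper's body (75 mm by 177 mm) begins 78 mm behind the grasp point.
Start: joints at [-0.149, 0.426, 0.074, 1.606, -0.034, 1.111, -0.067], TCP at [0.675, -0, 0.222] pointing down, gripper open.
Joint ranges: [-2.85, 2.85], [-0.5, 2.14], [-1.23, 1.37], [0.21, 2.46], [-1.02, 4.16], [0.16, 2.05], [-2.73, 2.73]. Speed limits (rad/s): [1.89, 1.89, 2.39, 2.39, 3.01, 3.01, 3.01].

INTERFACE

Orientations are given as a unit quaternion [w, x, y, z].
In Python, from rig import monitor, optics, r gives the robot as it stands.
- The arm moves only by the shell command python3 -m handwheel 'ROWS' [FORCE]. ROWS is JSON, a list of rows, each a list of 7 numbers: the shift along the tool's x, y, z in units of 30 mm (1.0 is 30 mm), then the turn, a rotation vector about the tool's x, y, z in rad, then the finger opening in mm, from 0 to 94. In form: [[dx, dy, dz, ax, ay, az, gripper], ...]. A call has 1 to 5 rows; each row is the pose to reach, as a shift and turn from the pose commanded when the call began, along the tool's axes at that moment; what a row does not reach only later rows make up. A row lasts 1/12 s, in which the tool goes at most 41.7 mm and 7.16 degrees, less where a joint would pass 70% of its speed; a pose out of reach is approached as far as the arm can. A call with a gripper value outside its range is refused whole. The fingers move at their own pace and stop on an object; FORCE is the grip in N (left out, the last holds). Time passes only in rows, so rows that repeat a pose let the fingers close. It gives the time, the measured TCP pose, the force, the opening and the grip force at its end, in the units of the state.
- monitor.read_state(): the state, without advancing time (a new reading comes with each control period).
- optics.read_camera(name): name is "scene" or "side" or "wrist"; returns (picture, depth): 400x640x3 uint8, red, green, blue; 400x640 float32, m along the optical axis (not along the pixel's ray), 0 where there is no reading.
- optics.get_calibration(name): a dict with "camera_matrix" (3x3 intrinsics, pixels), "D" ([k1, k2, p1, p2, k3] as OpenCV has them; the pictures are not rectified), "R" (3x3) and "t" (3): a world point X has camera coordinates R X + t. Camera axes: x right, y down, z forward; pixel columns grow to the right and rows downward; lengths in m; the calibration is good to about 2 mm. A picture is of the moment at which its call begins: read the wrist's pose just before it. get_calibration takes no time and is no camera call; for the wrist camera it gives the pose at the moment of the call.
- r.job_done(): hands the job in; it is judged then, once.
Trained networks look in the newest picture that a camera, given by its name, has taken for a name from the list of things; names that differ only in an ending like _2 or _b are one class to them, and where a whole thing is asked for, a point or a joint stands for the part that bears it (a point fixed in the world has none). Each returns a list of dicts, best first, with "confidence" (0 to 1); they miss things now and then, are a little off and sometimes report something else, mostly with a low value. They report only what shows in the picture. A call takes as long as a camera call.
- optics.look_for(camera, target): "extent" ([left, top, width, height] in pixels, round what is visible of it).
The state is a dict: "time": time; "joint_positions": joint angles; "joint_vel": joint speeds; "joint_torque": joint torques, N m; "ee_pos": TCP position; "tcp_rot": TCP orientation; "force": force on the tool from outside, world axes, zero at the start; "ft_torque": the same for the moment, N m; "gripper_width": opening from 0.0 (shut) to 1.0 (fully open); "grip_force": force on a finger pad.
Only numpy, scipy, OpenCV 4.12 (cv2) and the standard library are available. Lean on these libraries where they do the work, as an engineer would, in place of code of your own. Each camera call takes 0.05 s, during which the arm holds its last target. There are 200 camera calls.

TASK

Line up the four loose capacitors by height on the row of white ring marks on the blue strip, ready for testing: the tallest on the mark next to the meter, then each shorter one in turn, down to the shortest at the solder reel's end. Stand each one upright and centred on its own mark, terminals up, never knock one over, and leave the finned heat sink where it is.

Things in the scene. Friction and masses are not known exactly. Their poses are not given: they have to be found in the camera images.
- cap_a_mid (a point): Centre (half-way up) of the shortest of four loose electrolytic capacitors: an upright black can, 24 mm in diameter and 30 mm tall, with a bright metal rim and two 3 mm high screw terminals on top; it starts standing on the bare table (z = 0). Its z axis points up.
- cap_b_mid (a point): Centre (half-way up) of the second shortest of four loose electrolytic capacitors: an upright black can, 31 mm in diameter and 44 mm tall, with a bright metal rim and two 3 mm high screw terminals on top; it starts standing on the bare table (z = 0). Its z axis points up.
- cap_c_mid (a point): Centre (half-way up) of the second tallest of four loose electrolytic capacitors: an upright black can, 38 mm in diameter and 58 mm tall, with a bright metal rim and two 3 mm high screw terminals on top; it starts standing on the bare table (z = 0). Its z axis points up.
- cap_d_mid (a point): Centre (half-way up) of the tallest of four loose electrolytic capacitors: an upright black can, 46 mm in diameter and 74 mm tall, with a bright metal rim and two 3 mm high screw terminals on top; it starts standing on the bare table (z = 0). Its z axis points up.
- mark_1: One of four flat white ring marks (54 mm across, white dot in the middle) printed in a straight row at 72 mm spacing on a fixed blue mat strip 290 x 75 mm, 3 mm thick; no. 1 counted along the row towards the strip's +y. The origin is on the table below the ring's centre, 3 mm under the mat's top; y runs along the row, x across it. The numbers are not shown, and do not say which end the meter is at.
- mark_2: One of four flat white ring marks (54 mm across, white dot in the middle) printed in a straight row at 72 mm spacing on a fixed blue mat strip 290 x 75 mm, 3 mm thick; no. 2 counted along the row towards the strip's +y. The origin is on the table below the ring's centre, 3 mm under the mat's top; y runs along the row, x across it. The numbers are not shown, and do not say which end the meter is at.
- mark_3: One of four flat white ring marks (54 mm across, white dot in the middle) printed in a straight row at 72 mm spacing on a fixed blue mat strip 290 x 75 mm, 3 mm thick; no. 3 counted along the row towards the strip's +y. The origin is on the table below the ring's centre, 3 mm under the mat's top; y runs along the row, x across it. The numbers are not shown, and do not say which end the meter is at.
- mark_4: One of four flat white ring marks (54 mm across, white dot in the middle) printed in a straight row at 72 mm spacing on a fixed blue mat strip 290 x 75 mm, 3 mm thick; no. 4 counted along the row towards the strip's +y. The origin is on the table below the ring's centre, 3 mm under the mat's top; y runs along the row, x across it. The numbers are not shown, and do not say which end the meter is at.
- meter: Fixed grey component meter, a box 100 x 56 x 32 mm (x, y, z) with a pale screen, standing beyond one end of the row, 72 mm from the end mark's centre; which end varies. Origin at the centre of its underside. A fixed white reel of solder (58 mm across, 34 mm tall) stands likewise at the other end.
- heatsink_mid (a point): Centre (12 mm up) of a loose finned aluminium heat sink, 34 x 34 x 24 mm, standing among the capacitors; it is to be left alone.

How it is judged:
At the end, for the whole second after the job is handed in: Counted from the mark next to the meter, the capacitors stand tallest, second tallest, second shortest, shortest, each within 12 mm of its mark's centre, upright within 0.1 rad, resting on the mat (height within 4 mm), and still (((horizontal distance between meter and mark_1 below 0.15 m and horizontal distance between cap_d_mid and mark_1 below 0.012 m and horizontal distance between cap_c_mid and mark_2 below 0.012 m and horizontal distance between cap_b_mid and mark_3 below 0.012 m and horizontal distance between cap_a_mid and mark_4 below 0.012 m) or (not (horizontal distance between meter and mark_1 below 0.15 m) and horizontal distance between cap_a_mid and mark_1 below 0.012 m and horizontal distance between cap_b_mid and mark_2 below 0.012 m and horizontal distance between cap_c_mid and mark_3 below 0.012 m and horizontal distance between cap_d_mid and mark_4 below 0.012 m)) and angle between each of cap_a_mid, cap_b_mid, cap_c_mid, cap_d_mid's own z axis and vertical below 0.1 rad and height (world z) of cap_a_mid between 0.014 and 0.022 m and linear speed of each of cap_a, cap_b, cap_c, cap_d below 0.02 m/s and angular speed of each of cap_a, cap_b, cap_c, cap_d below 0.2 rad/s and height (world z) of cap_b_mid between 0.021 and 0.029 m and height (world z) of cap_c_mid between 0.028 and 0.036 m and height (world z) of cap_d_mid between 0.036 and 0.044 m); the robot touches nothing.
It fails at once if a capacitor is knocked over (tilted by more than 0.8 rad) (angle between any of cap_a_mid, cap_b_mid, cap_c_mid, cap_d_mid's own z axis and vertical above 0.8 rad).
It fails at once if the heat sink is moved by more than 25 mm (distance of heatsink_mid from where it was at the start of the episode above 0.025 m).
It also fails if it takes over 104 s, if anything falls off the work surface, if the arm or the gripper's body presses on something with over 40 N, if the wrist force passes 120 N, or if a joint passes its speed limit or range.

## Working session

There is one attempt and no reset: what is moved stays moved. The work goes in short steps, Python scripts to look and compute and a shell command to move; the robot and the scene stay as the last step left them, time stands still between calls to the robot, and variables do not carry over. Pictures are saved under pics/ and viewed, at most 14 in all, crops included, and the job is handed in when it is done.

```bash
mkdir -p pics; ls; cat > h.py <<'E'
import numpy as np, cv2
from rig import monitor, optics, r
def pts(name, depth):
    c=optics.get_calibration(name); K=np.array(c["camera_matrix"],float); D=np.array(c["D"],float)
    R=np.array(c["R"]); t=np.array(c["t"])
    v,u=np.mgrid[0:400,0:640]
    n=cv2.undistortPoints(np.stack([u,v],-1).reshape(-1,1,2).astype(np.float64),K,D).reshape(400,640,2)
    P=np.dstack([n*depth[...,None],depth])
    W=(P-t)@R
    W[depth<=0]=np.nan
    return W
def save(n,img): cv2.imwrite('pics/'+n+'.png',cv2.cvtColor(img,cv2.COLOR_RGB2BGR))
E
python3 - <<'E'
from h import *
ims=[]
for n in ("scene","wrist"):
    im,d=optics.read_camera(n); W=pts(n,d); np.savez(n+'0.npz',im=im,W=W); save(n+'0',im)
    c=optics.get_calibration(n); print(n,-np.array(c["R"]).T@np.array(c["t"]),(d>0).mean())
    for t in ("cap_a_mid","mark_1","meter","heatsink_mid"):
        for q in optics.look_for(n,t):
            x,y,w,h=map(int,q["extent"]); 
            p=W[y:y+h,x:x+w].reshape(-1,3); print(t,round(q["confidence"],2),[x,y,w,h],W[min(399,y+h//2),min(639,x+w//2)].round(3),'zmax',np.nanpercentile(p[:,2],95).round(3))
print(monitor.read_state())
E
```

```text
pics
scene [ 0.96437749 -0.67243508  0.54195386] 0.9960625
cap_a_mid 0.48 [194, 266, 12, 17] [ 0.445 -0.293  0.027] zmax 0.033
mark_1 0.77 [365, 201, 19, 10] [0.616 0.138 0.003] zmax 0.004
mark_1 0.62 [353, 216, 17, 10] [0.617 0.062 0.001] zmax 0.004
mark_1 0.59 [324, 247, 24, 12] [ 0.626 -0.076  0.001] zmax 0.005
mark_1 0.59 [343, 229, 21, 15] [ 0.63  -0.005  0.003] zmax 0.004
meter 0.61 [296, 254, 57, 39] [ 0.655 -0.175  0.033] zmax 0.034
heatsink_mid 0.78 [217, 243, 23, 19] [ 0.442 -0.212  0.024] zmax 0.025
wrist [0.67536227 0.07789107 0.38379338] 0.9960703125
mark_1 0.98 [268, 220, 44, 39] [ 0.637 -0.083  0.004] zmax 0.004
mark_1 0.72 [262, 162, 43, 44] [ 0.63  -0.01   0.003] zmax 0.004
mark_1 0.67 [253, 102, 44, 46] [0.623 0.062 0.005] zmax 0.004
mark_1 0.61 [242, 37, 47, 51] [0.614 0.131 0.004] zmax 0.004
{'time': 0.5, 'joint_positions': array([-0.1494923 ,  0.4261225 ,  0.07385616,  1.60602409, -0.03408419,
        1.11080346, -0.06709607]), 'joint_vel': array([-1.19931976e-03, -8.58507017e-05,  1.75836336e-03,  9.85965190e-04,
        1.34748249e-03,  9.25512041e-04, -4.89814171e-04]), 'joint_torque': array([-3.26401328e-03, -9.34860420e+01,  3.65991667e+00, -4.54267144e+01,
       -4.90848511e-02,  1.38255433e-02, -2.00471490e-06]), 'ee_pos': array([ 6.74946244e-01, -2.87843779e-06,  2.22439819e-01]), 'tcp_rot': array([-4.56652002e-05,  7.07112224e-01,  7.07101336e-01, -2.66169611e-05]), 'force': array([0.15450184, 0.16709324, 0.12534996]), 'ft_torque': array([ 0.05850337,  0.00047373, -0.00324638]), 'grip_force': 0.0, 'gripper_width': 1.0005922950431407}
```

```bash
python3 - <<'E'
from h import *
ims=[np.load(n+'0.npz')['im'] for n in("scene","wrist")]
save('both',cv2.resize(np.vstack(ims),(480,600)) )
im=ims[0][180:330,130:430]; save('crop',cv2.resize(im,(800,400),interpolation=cv2.INTER_CUBIC))
# overhead height map clusters from scene
W=np.load('scene0.npz')['W'].reshape(-1,3); W=W[np.isfinite(W).all(1)]
m=(W[:,2]>.015)&(W[:,2]<.11)&(np.hypot(W[:,0],W[:,1])>.3)&(np.abs(W[:,0])<1.1)&(np.abs(W[:,1])<.7)
P=W[m]; 
g=np.zeros((300,400),np.uint8); ix=((P[:,:2]+[0,.8])/.004).astype(int); g[ix[:,0],ix[:,1]]=255
n,L,s,c=cv2.connectedComponentsWithStats(g)
l=L[ix[:,0],ix[:,1]]
for k in range(1,n):
    p=P[l==k]
    if len(p)<20: continue
    z=np.percentile(p[:,2],97); t=p[p[:,2]>z-.006]
    print(k,len(p),'z',z.round(3),'top',t[:,:2].min(0).round(3),t[:,:2].max(0).round(3),'ctr',((t.min(0)+t.max(0))/2)[:2].round(3))
E
```

```text
1 4258 z 0.05 top [ 0.379 -0.624] [ 0.513 -0.445] ctr [ 0.446 -0.535]
2 233 z 0.019 top [ 0.416 -0.554] [ 0.428 -0.484] ctr [ 0.422 -0.519]
3 216 z 0.025 top [ 0.418 -0.222] [ 0.456 -0.186] ctr [ 0.437 -0.204]
4 117 z 0.045 top [0.424 0.259] [0.451 0.289] ctr [0.437 0.274]
6 154 z 0.034 top [ 0.425 -0.297] [ 0.448 -0.274] ctr [ 0.437 -0.285]
7 273 z 0.019 top [ 0.434 -0.561] [ 0.452 -0.481] ctr [ 0.443 -0.521]
8 49 z 0.017 top [ 0.432 -0.022] [0.466 0.009] ctr [ 0.449 -0.007]
9 445 z 0.074 top [0.438 0.082] [0.481 0.129] ctr [0.459 0.105]
10 384 z 0.059 top [ 0.448 -0.125] [ 0.485 -0.087] ctr [ 0.467 -0.106]
11 320 z 0.019 top [ 0.452 -0.566] [ 0.477 -0.478] ctr [ 0.464 -0.522]
17 39 z 0.11 top [ 0.532 -0.586] [ 0.557 -0.578] ctr [ 0.544 -0.582]
22 28 z 0.024 top [0.559 0.378] [0.58  0.402] ctr [0.57 0.39]
23 656 z 0.031 top [ 0.561 -0.433] [ 0.612 -0.375] ctr [ 0.586 -0.404]
24 1652 z 0.094 top [-0.634 -0.162] [-0.616 -0.123] ctr [-0.625 -0.142]
25 269 z 0.034 top [0.58  0.176] [0.637 0.233] ctr [0.609 0.204]
26 31 z 0.024 top [0.598 0.362] [0.613 0.381] ctr [0.606 0.371]
27 1815 z 0.101 top [0.631 0.599] [0.816 0.7  ] ctr [0.723 0.65 ]
29 135 z 0.023 top [ 0.682 -0.444] [ 0.703 -0.42 ] ctr [ 0.692 -0.432]
30 342 z 0.075 top [0.723 0.418] [0.761 0.459] ctr [0.742 0.438]
32 12396 z 0.107 top [ 0.849 -0.371] [0.952 0.487] ctr [0.901 0.058]
33 31 z 0.079 top [0.82  0.584] [0.833 0.636] ctr [0.827 0.61 ]
36 47 z 0.08 top [0.952 0.613] [0.981 0.648] ctr [0.966 0.63 ]
```

View pics/both.png

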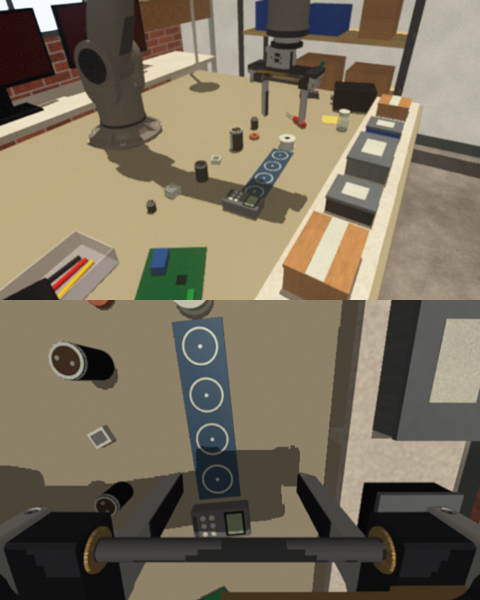

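View pics/crop.png

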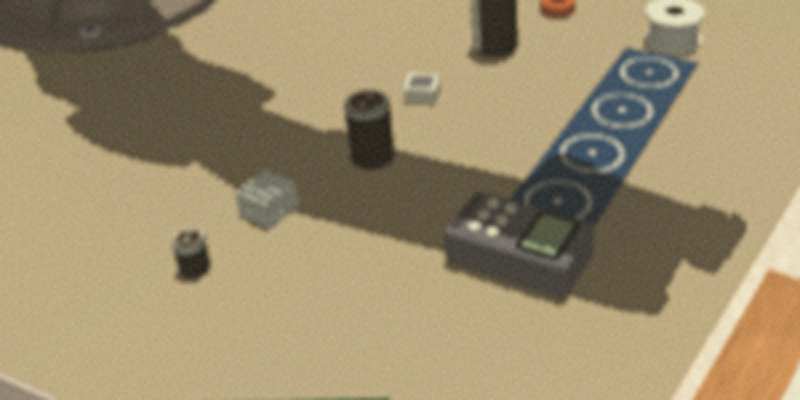

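The scene crop shows the meter at about (515,240) at the −y end of the strip and the reel at about (675,30) at the +y end. The caps are at (190,255), (368,130) and (495,20), with the smaller one beyond. The heat sink is at (267,200), and the nut at (422,88) is clutter. So the order runs d, c, b, a from −y to +y. Next I refine the mark and cap centres.

```bash
python3 - <<'E'
from h import *
from scipy.optimize import least_squares
for n in("scene","wrist"):
    f=np.load(n+'0.npz'); W=f['W']; im=f['im'].astype(int)
    m=(np.abs(W[...,0]-.625)<.045)&(W[...,1]>-.13)&(W[...,1]<.18)&(W[...,2]<.01)
    hsv=cv2.cvtColor(f['im'],cv2.COLOR_RGB2HSV)
    w=m&(hsv[...,1]<80)
    P=W[w][:,:2]
    def F(p):
        c=p[:2]+np.outer(np.arange(4)*.072,[np.sin(p[2]),np.cos(p[2])])
        d=np.linalg.norm(P[:,None]-c,axis=2).min(1)
        return np.minimum(np.abs(d-.0255),d)
    s=least_squares(F,[.636,-.083,-.1],loss='soft_l1',f_scale=.002)
    p=s.x; print(n,len(P),s.cost,(p[:2]+np.outer(np.arange(4)*.072,[np.sin(p[2]),np.cos(p[2])])).round(4).tolist(),p[2])
    for k,x,y,h,R in(('a',.437,-.285,.03,.012),('b',.437,.274,.044,.0155),('c',.467,-.106,.058,.019),('d',.459,.105,.074,.023)):
        q=W.reshape(-1,3); q=q[(np.hypot(q[:,0]-x,q[:,1]-y)<R+.015)&(np.abs(q[:,2]-h)<.006)]
        if len(q)<15: continue
        c,rr=cv2.minEnclosingCircle(q[:,:2].astype(np.float32)); print(k,len(q),np.round(c,4),round(rr,4),'want',R,np.median(q[:,:2],0).round(4))
E
```

```text
scene 1800 0.027942990010516353 [[0.6303, -0.0769], [0.6267, -0.0049], [0.623, 0.067], [0.6194, 0.1389]] -0.05014716840554648
a 107 [ 0.4371 -0.2852] 0.0126 want 0.012 [ 0.4397 -0.2863]
b 50 [0.4351 0.2741] 0.0159 want 0.0155 [0.4364 0.2706]
c 152 [ 0.4667 -0.1064] 0.0192 want 0.019 [ 0.4688 -0.109 ]
d 136 [0.46   0.1051] 0.0237 want 0.023 [0.4621 0.102 ]
wrist 10521 0.21576874353552547 [[0.6169, -0.0797], [0.6214, -0.0079], [0.6259, 0.064], [0.6304, 0.1359]] 0.06243044204750291
c 702 [ 0.4667 -0.1059] 0.0198 want 0.019 [ 0.47   -0.1024]
d 2080 [0.4591 0.1059] 0.0237 want 0.023 [0.4607 0.1056]
```

```bash
cat > marks.py <<'E'
from h import *
def marks(n,im,W,fn=True):
    hsv=cv2.cvtColor(im,cv2.COLOR_RGB2HSV)
    reg=(np.abs(W[...,0]-.625)<.08)&(W[...,1]>-.16)&(W[...,1]<.2)
    b=((hsv[...,0]>95)&(hsv[...,0]<130)&(hsv[...,1]>80)&reg&(W[...,2]<.012)).astype(np.uint8)
    P=W[b>0][:,:2].astype(np.float32); print(n,len(P),'mat rect',cv2.minAreaRect(P))
    cs,hi=cv2.findContours(b,cv2.RETR_TREE,cv2.CHAIN_APPROX_NONE)
    for i,c in enumerate(cs):
        if hi[0][i][3]>=0 and len(c)>=12:
            p=W[c[:,0,1],c[:,0,0]]; e,rr=cv2.minEnclosingCircle(p[:,:2].astype(np.float32)); print('ring',np.round(e,4),round(rr,4),len(c))
if __name__=='__main__':
    for n in("scene","wrist"):
        f=np.load(n+'0.npz'); marks(n,f['im'],f['W'])
E
python3 marks.py
```

```text
scene 526 mat rect ((0.6217231154441833, 0.0659315288066864), (0.0682186707854271, 0.19265145063400269), 5.386901378631592)
ring [ 0.6276 -0.0081] 0.0116 16
ring [0.6201 0.0636] 0.0134 18
wrist 8272 mat rect ((0.6257312297821045, 0.024444110691547394), (0.0725848600268364, 0.2872629761695862), 5.37397575378418)
ring [ 0.6358 -0.0834] 0.0306 121
ring [ 0.6359 -0.0833] 0.0227 91
ring [ 0.6364 -0.0838] 0.0059 20
ring [ 0.6295 -0.0119] 0.0304 132
ring [ 0.6292 -0.0117] 0.0225 98
ring [ 0.629  -0.0117] 0.0058 23
ring [0.6512 0.0772] 0.0037 16
ring [0.6223 0.0602] 0.03 139
ring [0.6223 0.0601] 0.0223 105
ring [0.6224 0.0601] 0.0058 25
ring [0.6276 0.0721] 0.0162 77
ring [0.6386 0.0896] 0.0021 12
ring [0.6336 0.0979] 0.0033 12
```

```bash
python3 -m handwheel '[[1.17,-1.2,0,0,0,0,94],[2.33,-2.4,0,0,0,0,94],[3.5,-3.6,0,0,0,0,94],[3.5,-5.4,0,0,0,0,94],[3.5,-7.17,0,0,0,0,94]]' 20; python3 -m handwheel '[[0,0,0,0,0,0,94],[0,0,0,0,0,0,94]]'
```

```text
time: 0.92
ee_pos: [0.5017, 0.1033, 0.2222]
tcp_rot: [-0.0, 0.706, 0.708, 0.0]
force: [-0.4, 0.1, 0.0]
gripper_width: 0.996
grip_force: 0.0
time: 1.08
ee_pos: [0.502, 0.1014, 0.2231]
tcp_rot: [0.0, 0.707, 0.708, 0.0]
force: [1.4, -0.6, 0.6]
gripper_width: 0.999
grip_force: 0.0
```

```bash
python3 -m handwheel '[[0.07,-0.8,0,0,0,0,94],[0.14,-1.42,0,0,0,0,94],[0.14,-1.42,0,0,0,0,94],[0.14,-1.42,0,0,0,0,94]]'; python3 -m handwheel '[[0,0,1.2,0,0,0,94],[0,0,2.4,0,0,0,94],[0,0,3,0,0,0,94],[0,0,3,0,0,0,94],[0,0,3,0,0,0,94]]'
```

```text
time: 1.42
ee_pos: [0.4615, 0.1051, 0.2229]
tcp_rot: [0.0, 0.707, 0.707, 0.0]
force: [1.5, -0.5, 0.6]
gripper_width: 1.002
grip_force: 0.0
time: 1.83
ee_pos: [0.4615, 0.1049, 0.1322]
tcp_rot: [-0.0, 0.707, 0.707, -0.001]
force: [-0.5, 0.3, -0.0]
gripper_width: 1.001
grip_force: 0.0
```

```bash
python3 -m handwheel '[[0,0,1,0,0,0,94],[0,0,2,0,0,0,94],[0,0,2.9,0,0,0,94],[0,0,2.9,0,0,0,94],[0,0,2.9,0,0,0,94]]'; python3 -m handwheel '[[0,0,0,0,0,0,60],[0,0,0,0,0,0,52],[0,0,0,0,0,0,46],[0,0,0,0,0,0,40],[0,0,0,0,0,0,40]]' 20; python3 -m handwheel '[[0,0,0,0,0,0,40],[0,0,0,0,0,0,40],[0,0,0,0,0,0,40],[0,0,0,0,0,0,40]]'
```

```text
time: 2.25
ee_pos: [0.4616, 0.1052, 0.0463]
tcp_rot: [-0.0, 0.707, 0.707, -0.0]
force: [-0.1, 0.3, 0.6]
gripper_width: 1.002
grip_force: 0.0
time: 2.67
ee_pos: [0.4613, 0.1053, 0.0463]
tcp_rot: [0.0, 0.707, 0.707, 0.001]
force: [0.6, -0.5, -0.5]
gripper_width: 0.682
grip_force: 0.0
time: 3.0
ee_pos: [0.4606, 0.1051, 0.0455]
tcp_rot: [-0.0, 0.707, 0.707, -0.0]
force: [-1.8, -0.1, 5.3]
gripper_width: 0.487
grip_force: 20.0
```

```bash
python3 -m handwheel '[[0,0,-0.3,0,0,0,40],[0,0,-1,0,0,0,40],[0,0,-2,0,0,0,40],[0,0,-3,0,0,0,40],[0,0,-3.5,0,0,0,40]]' 25; python3 -m handwheel '[[-0.4,0.4,0,0,0,0,40],[-1.1,1,0,0,0,0,40],[-1.8,1.7,0,0,0,0,40],[-2.5,2.4,0,0,0,0,40],[-3.2,3,0,0,0,0,40]]';python3 -m handwheel '[[-0.7,0.7,0,0,0,0,40],[-1.4,1.4,0,0,0,0,40],[-2.1,2.1,0,0,0,0,40],[-2.7,2.6,0,0,0,0,40],[-3.0,2.85,0,0,0,0,40]]';python3 -m handwheel '[[0,0,0,0,0,0,40],[0,0,0,0,0,0,40],[0,0,0,0,0,0,40]]'
```

```text
time: 3.42
ee_pos: [0.4617, 0.1054, 0.154]
tcp_rot: [0.001, 0.707, 0.707, 0.001]
force: [0.5, 0.3, -1.6]
gripper_width: 0.485
grip_force: 25.0
time: 3.83
ee_pos: [0.5519, 0.0081, 0.1511]
tcp_rot: [0.0, 0.707, 0.707, 0.0]
force: [-0.5, 0.1, -1.7]
gripper_width: 0.486
grip_force: 25.0
time: 4.25
ee_pos: [0.6375, -0.0837, 0.1507]
tcp_rot: [0.0, 0.708, 0.706, -0.0]
force: [-1.3, -0.6, -1.3]
gripper_width: 0.485
grip_force: 25.0
time: 4.5
ee_pos: [0.6355, -0.0796, 0.1505]
tcp_rot: [-0.0, 0.707, 0.707, -0.0]
force: [0.2, -0.1, -1.5]
gripper_width: 0.485
grip_force: 25.0
```

```bash
python3 -m handwheel '[[-0.08,0,0.8,0,0,0,40],[-0.08,0,1.6,0,0,0,40],[-0.08,0,2.4,0,0,0,40],[-0.08,0,2.9,0,0,0,40],[-0.08,0,3.1,0,0,0,40]]';python3 -m handwheel '[[0,0,0.08,0,0,0,40],[0,0,0.16,0,0,0,40],[0,0,0.24,0,0,0,40],[0,0,0.28,0,0,0,40],[0,0,0.28,0,0,0,40]]'
```

```text
time: 4.92
ee_pos: [0.6344, -0.0816, 0.0554]
tcp_rot: [-0.001, 0.707, 0.708, -0.001]
force: [0.0, 0.5, -1.5]
gripper_width: 0.487
grip_force: 25.0
time: 5.33
ee_pos: [0.6365, -0.0832, 0.0496]
tcp_rot: [0.0, 0.707, 0.707, 0.0]
force: [-0.2, 0.1, -2.4]
gripper_width: 0.488
grip_force: 25.0
```

Not yet seated, so I lower slightly further, release and retreat.

```bash
python3 -m handwheel '[[0,0,0.03,0,0,0,40],[0,0,0.06,0,0,0,40],[0,0,0.06,0,0,0,40]]'; python3 -m handwheel '[[0,0,0,0,0,0,52],[0,0,0,0,0,0,65],[0,0,0,0,0,0,94],[0,0,0,0,0,0,94],[0,0,0,0,0,0,94]]'; python3 -m handwheel '[[0,0,0,0,0,0,94],[0,0,0,0,0,0,94],[0,0,-1,0,0,0,94],[0,0,-2.2,0,0,0,94],[0,0,-3.5,0,0,0,94]]'; python3 -m handwheel '[[0,0,-0.5,0,0,0,94],[-0.3,-1.2,-1,0,0,0,94],[-0.6,-2.4,-1,0,0,0,94],[-0.7,-3.6,-1,0,0,0,94],[-0.77,-4.8,-1,0,0,0,94]]'; python3 -m handwheel '[[0,-0.85,0,0,0,0,94],[0,-0.85,0,0,0,0,94],[0,-0.85,0,0,0,0,94]]'
python3 - <<'E'
from h import *
im,d=optics.read_camera("scene"); W=pts("scene",d); save('s1',cv2.resize(im[150:330,100:430],(660,360)))
for k,x,y,h,R in(('a',.437,-.285,.03,.012),('b',.437,.274,.044,.0155),('c',.467,-.106,.058,.019),('d',.636,-.083,.077,.023)):
        q=W.reshape(-1,3); q=q[(np.hypot(q[:,0]-x,q[:,1]-y)<R+.015)&(np.abs(q[:,2]-h)<.006)]
        if len(q)<15: continue
        c,rr=cv2.minEnclosingCircle(q[:,:2].astype(np.float32)); print(k,len(q),np.round(c,4),round(rr,4),'want',R,np.median(q[:,2],0).round(4))
E
```

```text
time: 5.58
ee_pos: [0.6367, -0.0833, 0.0485]
tcp_rot: [0.0, 0.707, 0.707, 0.0]
force: [-5.0, 0.7, 14.1]
gripper_width: 0.485
grip_force: 25.0
time: 6.0
ee_pos: [0.6363, -0.0833, 0.0472]
tcp_rot: [-0.0, 0.707, 0.707, -0.0]
force: [0.4, -0.2, -0.7]
gripper_width: 0.798
grip_force: 0.0
time: 6.42
ee_pos: [0.6353, -0.0832, 0.1524]
tcp_rot: [-0.001, 0.707, 0.707, -0.001]
force: [1.0, -0.2, 0.4]
gripper_width: 1.0
grip_force: 0.0
time: 6.83
ee_pos: [0.4906, -0.1069, 0.1823]
tcp_rot: [0.0, 0.707, 0.707, 0.0]
force: [1.0, -0.3, 1.6]
gripper_width: 0.999
grip_force: 0.0
time: 7.08
ee_pos: [0.4661, -0.1065, 0.1828]
tcp_rot: [0.0, 0.707, 0.707, 0.0]
force: [0.4, -0.7, -0.3]
gripper_width: 0.997
grip_force: 0.0
a 104 [ 0.436  -0.2839] 0.0129 want 0.012 0.0304
b 50 [0.4364 0.2749] 0.017 want 0.0155 0.0426
c 155 [ 0.466 -0.106] 0.0203 want 0.019 0.0572
d 261 [ 0.638  -0.0828] 0.0236 want 0.023 0.0764
```

View pics/s1.png

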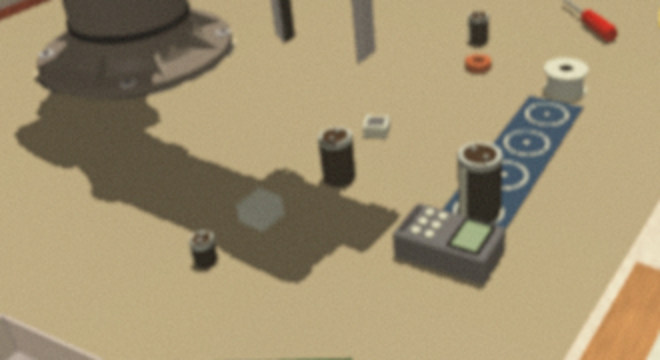

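d stands on the mark beside the meter, at about (480,185). Now c.

```bash
python3 -m handwheel '[[0,0,1,0,0,0,94],[0,0,2,0,0,0,94],[0,0,3,0,0,0,94],[0,0,4,0,0,0,94],[0,0,4.6,0,0,0,94]]'; python3 -m handwheel '[[0,0,0.27,0,0,0,94],[0,0,0.27,0,0,0,60],[0,0,0.27,0,0,0,50],[0,0,0.27,0,0,0,40],[0,0,0.27,0,0,0,32]]' 20; python3 -m handwheel '[[0,0,0,0,0,0,32],[0,0,0,0,0,0,32],[0,0,0,0,0,0,32],[0,0,0,0,0,0,32],[0,0,0,0,0,0,32]]'
```

```text
time: 7.55
ee_pos: [0.4667, -0.106, 0.0414]
tcp_rot: [-0.001, 0.707, 0.707, -0.001]
force: [-1.2, 0.3, -0.3]
gripper_width: 0.997
grip_force: 0.0
time: 7.97
ee_pos: [0.4678, -0.1064, 0.0373]
tcp_rot: [0.001, 0.707, 0.707, 0.001]
force: [0.8, -0.1, 0.0]
gripper_width: 0.757
grip_force: 0.0
time: 8.38
ee_pos: [0.4668, -0.1063, 0.0363]
tcp_rot: [0.0, 0.707, 0.707, 0.0]
force: [1.2, -0.5, 2.2]
gripper_width: 0.4
grip_force: 20.4
```

```bash
python3 -m handwheel '[[0,0,-0.3,0,0,0,32],[0,0,-1,0,0,0,32],[0,0,-2,0,0,0,32],[0,0,-3,0,0,0,32],[0,0,-3.8,0,0,0,32]]' 25; python3 -m handwheel '[[0.3,0.4,0,0,0,0,32],[0.8,1.1,0,0,0,0,32],[1.3,1.9,0,0,0,0,32],[1.7,2.7,0,0,0,0,32],[2.1,3.5,0,0,0,0,32]]';python3 -m handwheel '[[0.4,0.7,0,0,0,0,32],[0.8,1.4,0,0,0,0,32],[1.06,1.9,0,0,0,0,32],[1.06,1.9,0,0,0,0,32],[1.06,1.9,0,0,0,0,32]]';python3 -m handwheel '[[0,0,0.8,0,0,0,32],[0,0,1.6,0,0,0,32],[0,0,2.4,0,0,0,32],[0,0,3.1,0,0,0,32],[0,0,3.4,0,0,0,32]]';python3 -m handwheel '[[0,0,0,0,0,0,32],[0,0,0,0,0,0,32]]'
```

```text
time: 8.8
ee_pos: [0.4668, -0.1065, 0.1527]
tcp_rot: [0.0, 0.707, 0.707, 0.0]
force: [1.1, -0.1, -0.1]
gripper_width: 0.398
grip_force: 25.0
time: 9.22
ee_pos: [0.5728, -0.0422, 0.1503]
tcp_rot: [-0.0, 0.707, 0.707, 0.0]
force: [-0.5, -0.4, -0.6]
gripper_width: 0.4
grip_force: 25.0
time: 9.63
ee_pos: [0.6289, -0.0108, 0.1496]
tcp_rot: [-0.0, 0.707, 0.707, -0.0]
force: [-0.5, -1.6, -1.5]
gripper_width: 0.402
grip_force: 25.0
time: 10.05
ee_pos: [0.6265, -0.0122, 0.0457]
tcp_rot: [-0.001, 0.707, 0.707, -0.001]
force: [-0.9, -1.0, -0.5]
gripper_width: 0.402
grip_force: 25.0
time: 10.22
ee_pos: [0.6286, -0.0119, 0.0487]
tcp_rot: [-0.0, 0.707, 0.707, -0.0]
force: [-0.1, -0.2, -0.2]
gripper_width: 0.399
grip_force: 25.0
```

```bash
python3 -m handwheel '[[0,0,0.1,0,0,0,32],[0,0,0.2,0,0,0,32],[0,0,0.26,0,0,0,32],[0,0,0.3,0,0,0,32],[0,0,0.3,0,0,0,32]]';python3 -m handwheel '[[0,0,0,0,0,0,32]]'
```

```text
time: 10.63
ee_pos: [0.6289, -0.0115, 0.0394]
tcp_rot: [0.0, 0.707, 0.707, 0.0]
force: [0.2, 1.2, -0.6]
gripper_width: 0.405
grip_force: 25.0
time: 10.72
ee_pos: [0.6289, -0.0115, 0.0394]
tcp_rot: [0.0, 0.707, 0.707, 0.0]
force: [-0.3, 0.1, 1.1]
gripper_width: 0.402
grip_force: 25.0
```

```bash
python3 -m handwheel '[[0,0,0.03,0,0,0,32],[0,0,0.03,0,0,0,46],[0,0,0.03,0,0,0,60],[0,0,0.03,0,0,0,94],[0,0,0.03,0,0,0,94]]';python3 -m handwheel '[[0,0,0,0,0,0,94],[0,0,0,0,0,0,94],[0,0,-1,0,0,0,94],[0,0,-2.2,0,0,0,94],[0,0,-3.5,0,0,0,94]]'; python3 -m handwheel '[[0,0,-0.5,0,0,0,94],[1,-0.6,-1,0,0,0,94],[2,-1.3,-1,0,0,0,94],[3,-2,-1,0,0,0,94],[4,-2.7,-1,0,0,0,94]]'; python3 -m handwheel '[[1,-0.7,0,0,0,0,94],[2,-1.4,0,0,0,0,94],[3,-2.1,0,0,0,0,94],[4,-2.8,0,0,0,0,94],[5,-3.5,0,0,0,0,94]]';python3 -m handwheel '[[0.54,-0.22,0,0,0,0,94],[0.54,-0.22,0,0,0,0,94],[0.54,-0.22,0,0,0,0,94],[0.54,-0.22,0,0,0,0,94]]'
cat > chk.py <<'E'
from h import *; import sys
M=[(.6358,-.0834),(.6291,-.0117),(.6223,.0601),(.6155,.1318)]
S=[('a',(.437,-.285),M[3],.03,.012),('b',(.4365,.2745),M[2],.044,.0155),('c',(.467,-.106),M[1],.058,.019),('d',(.46,.105),M[0],.074,.023)]
for n in sys.argv[2:]:
    im,d=optics.read_camera(n); W=pts(n,d); save(sys.argv[1]+n,im); W=W.reshape(-1,3)
    for k,s,m,h,R in S:
        for w,(x,y),hh in(('start',s,h),('mark',m,h+.003)):
            q=W[(np.hypot(W[:,0]-x,W[:,1]-y)<R+.012)&(np.abs(W[:,2]-hh)<.006)]
            if len(q)<15: continue
            c,rr=cv2.minEnclosingCircle(q[:,:2].astype(np.float32)); print(n,k,w,len(q),np.round(c,4),'off mm',(1000*(np.array(c)-(x,y))).round(1),'r',round(rr,4),R,'z',np.median(q[:,2]).round(4))
E
python3 chk.py s2 scene wrist; python3 -c "from h import *;print(monitor.read_state()['ee_pos'])"
```

```text
time: 11.13
ee_pos: [0.6288, -0.0115, 0.0382]
tcp_rot: [-0.0, 0.707, 0.707, 0.0]
force: [-0.6, 0.1, 0.3]
gripper_width: 0.644
grip_force: 0.0
time: 11.55
ee_pos: [0.6278, -0.0116, 0.1434]
tcp_rot: [-0.001, 0.707, 0.707, -0.001]
force: [0.3, 0.0, -0.3]
gripper_width: 0.985
grip_force: 0.0
time: 11.97
ee_pos: [0.5468, 0.1095, 0.1736]
tcp_rot: [0.0, 0.707, 0.707, 0.0]
force: [0.7, 0.8, -0.3]
gripper_width: 0.999
grip_force: 0.0
time: 12.38
ee_pos: [0.4416, 0.2596, 0.1735]
tcp_rot: [0.0, 0.707, 0.707, 0.0]
force: [0.5, 0.3, 0.1]
gripper_width: 0.996
grip_force: 0.0
time: 12.72
ee_pos: [0.4366, 0.2738, 0.1732]
tcp_rot: [0.0, 0.707, 0.707, -0.0]
force: [0.3, -0.7, -1.0]
gripper_width: 0.999
grip_force: 0.0
scene a start 107 [ 0.4369 -0.2847] off mm [-0.1  0.3] r 0.0125 0.012 z 0.0307
scene b start 50 [0.4368 0.2743] off mm [ 0.3 -0.2] r 0.0165 0.0155 z 0.0431
scene c mark 160 [ 0.6294 -0.0111] off mm [0.3 0.6] r 0.0209 0.019 z 0.0601
scene d mark 262 [ 0.6379 -0.0828] off mm [2.1 0.6] r 0.0232 0.023 z 0.0763
wrist b start 816 [0.4349 0.2752] off mm [-1.6  0.7] r 0.0159 0.0155 z 0.0439
[0.43686251 0.27348962 0.17321318]
```

```bash
python3 -m handwheel '[[0.02,0,1,0,0,0,94],[0.02,0,2,0,0,0,94],[0.02,0,3,0,0,0,94],[0.02,0,4,0,0,0,94],[0.02,0,4.5,0,0,0,94]]'; python3 -m handwheel '[[0,0,0.27,0,0,0,94],[0,0,0.27,0,0,0,60],[0,0,0.27,0,0,0,45],[0,0,0.27,0,0,0,35],[0,0,0.27,0,0,0,25]]' 20; python3 -m handwheel '[[0,0,0,0,0,0,25],[0,0,0,0,0,0,25],[0,0,0,0,0,0,25],[0,0,0,0,0,0,25],[0,0,0,0,0,0,25]]'
```

```text
time: 13.23
ee_pos: [0.4356, 0.2733, 0.0353]
tcp_rot: [-0.0, 0.708, 0.706, -0.002]
force: [-1.3, -0.2, -0.1]
gripper_width: 1.0
grip_force: 0.0
time: 13.65
ee_pos: [0.437, 0.2756, 0.0314]
tcp_rot: [0.0, 0.707, 0.707, 0.001]
force: [0.0, 0.3, 0.1]
gripper_width: 0.752
grip_force: 0.0
time: 14.07
ee_pos: [0.4362, 0.2753, 0.0303]
tcp_rot: [-0.0, 0.707, 0.707, 0.0]
force: [-0.1, -0.4, 0.1]
gripper_width: 0.396
grip_force: 0.0
```

```bash
python3 -m handwheel '[[0,0,0,0,0,0,25],[0,0,0,0,0,0,25],[0,0,0,0,0,0,25],[0,0,0,0,0,0,25],[0,0,0,0,0,0,25]]'; python3 -m handwheel '[[0,0,-0.3,0,0,0,25],[0,0,-1,0,0,0,25],[0,0,-2,0,0,0,25],[0,0,-3,0,0,0,25],[0,0,-3.8,0,0,0,25]]'; python3 -m handwheel '[[-0.4,0.3,0,0,0,0,25],[-1.1,0.9,0,0,0,0,25],[-1.9,1.6,0,0,0,0,25],[-2.7,2.3,0,0,0,0,25],[-3.5,3,0,0,0,0,25]]';python3 -m handwheel '[[-0.8,0.7,0,0,0,0,25],[-1.6,1.4,0,0,0,0,25],[-2.4,2.1,0,0,0,0,25],[-3.1,2.8,0,0,0,0,25],[-3.66,3.2,0,0,0,0,25]]';python3 -m handwheel '[[0,0,0,0,0,0,25],[0,0,0,0,0,0,25],[0,0,0,0,0,0,25]]'
```

```text
time: 14.48
ee_pos: [0.4362, 0.2753, 0.0302]
tcp_rot: [-0.0, 0.707, 0.707, -0.0]
force: [-1.2, -0.4, 2.2]
gripper_width: 0.328
grip_force: 20.0
time: 14.9
ee_pos: [0.4363, 0.2754, 0.1468]
tcp_rot: [0.0, 0.707, 0.707, 0.001]
force: [0.5, 0.1, 0.2]
gripper_width: 0.325
grip_force: 20.0
time: 15.32
ee_pos: [0.5269, 0.1691, 0.145]
tcp_rot: [0.0, 0.707, 0.707, 0.0]
force: [0.3, 0.9, -0.1]
gripper_width: 0.327
grip_force: 20.0
time: 15.73
ee_pos: [0.6239, 0.0581, 0.1448]
tcp_rot: [0.0, 0.708, 0.707, 0.0]
force: [-0.6, 0.4, -1.1]
gripper_width: 0.328
grip_force: 20.0
time: 15.98
ee_pos: [0.6217, 0.0611, 0.1444]
tcp_rot: [-0.0, 0.707, 0.707, 0.0]
force: [-0.4, 0.7, -0.9]
gripper_width: 0.323
grip_force: 20.0
```

Descend to about z = 0.033 (b was gripped at 0.0302, and the mat adds 3 mm).

```bash
python3 -m handwheel '[[-0.02,0.02,0.8,0,0,0,25],[-0.02,0.02,1.6,0,0,0,25],[-0.02,0.02,2.4,0,0,0,25],[-0.02,0.02,3.1,0,0,0,25],[-0.02,0.02,3.4,0,0,0,25]]';python3 -m handwheel '[[0,0,0.1,0,0,0,25],[0,0,0.2,0,0,0,25],[0,0,0.26,0,0,0,25],[0,0,0.3,0,0,0,25],[0,0,0.3,0,0,0,25]]';python3 -m handwheel '[[0,0,0,0,0,0,25]]'
```

```text
time: 16.4
ee_pos: [0.6208, 0.0612, 0.0399]
tcp_rot: [-0.001, 0.706, 0.708, -0.001]
force: [0.2, -1.1, -1.2]
gripper_width: 0.326
grip_force: 20.0
time: 16.82
ee_pos: [0.6232, 0.06, 0.0339]
tcp_rot: [0.0, 0.707, 0.707, 0.0]
force: [-0.5, 0.4, -1.4]
gripper_width: 0.324
grip_force: 20.0
time: 16.9
ee_pos: [0.6232, 0.0599, 0.0339]
tcp_rot: [0.0, 0.707, 0.707, 0.0]
force: [-0.2, -0.6, -0.9]
gripper_width: 0.325
grip_force: 20.0
```

```bash
python3 -m handwheel '[[0,0,0.03,0,0,0,25],[0,0,0.03,0,0,0,25],[0,0,0.03,0,0,0,40],[0,0,0.03,0,0,0,60],[0,0,0.03,0,0,0,94]]';python3 -m handwheel '[[0,0,0,0,0,0,94],[0,0,0,0,0,0,94],[0,0,0,0,0,0,94],[0,0,-1,0,0,0,94],[0,0,-2.2,0,0,0,94]]'; python3 -m handwheel '[[0,0,-1.2,0,0,0,94],[0,0,-2.4,0,0,0,94],[-1,-0.5,-3,0,0,0,94],[-2,-1.1,-3,0,0,0,94],[-3,-1.7,-3,0,0,0,94]]'; python3 -m handwheel '[[-1,-0.6,0,0,0,0,94],[-2,-1.2,0,0,0,0,94],[-3,-1.8,0,0,0,0,94],[-4,-2.4,0,0,0,0,94],[-5,-3,0,0,0,0,94]]';python3 -m handwheel '[[-1,-0.5,0,0,0,0,94],[-2,-1,0,0,0,0,94],[-3,-1.5,0,0,0,0,94],[-3.49,-1.5,0,0,0,0,94],[-3.49,-1.5,0,0,0,0,94]]'; python3 -m handwheel '[[0,0,0,0,0,0,94],[0,0,0,0,0,0,94]]'
python3 chk.py s3 scene wrist
```

```text
time: 17.32
ee_pos: [0.6228, 0.0599, 0.0324]
tcp_rot: [0.0, 0.707, 0.707, 0.0]
force: [-0.9, -0.9, 1.5]
gripper_width: 0.503
grip_force: 0.0
time: 17.73
ee_pos: [0.6209, 0.0596, 0.0966]
tcp_rot: [-0.001, 0.707, 0.707, -0.002]
force: [0.8, -0.2, 1.6]
gripper_width: 0.859
grip_force: 0.0
time: 18.15
ee_pos: [0.5718, -0.0308, 0.1897]
tcp_rot: [0.001, 0.707, 0.707, 0.001]
force: [-0.1, -0.5, -1.8]
gripper_width: 0.999
grip_force: 0.0
time: 18.57
ee_pos: [0.4807, -0.1814, 0.1885]
tcp_rot: [0.0, 0.707, 0.707, 0.0]
force: [1.7, 0.1, 1.5]
gripper_width: 1.001
grip_force: 0.0
time: 18.98
ee_pos: [0.4355, -0.2883, 0.1885]
tcp_rot: [0.001, 0.709, 0.705, -0.0]
force: [0.2, 0.3, 0.0]
gripper_width: 0.997
grip_force: 0.0
time: 19.15
ee_pos: [0.4371, -0.284, 0.1882]
tcp_rot: [-0.0, 0.707, 0.707, 0.0]
force: [-0.2, -0.0, -0.3]
gripper_width: 1.003
grip_force: 0.0
scene a start 103 [ 0.4361 -0.2841] off mm [-0.9  0.9] r 0.0137 0.012 z 0.0305
scene b mark 94 [0.6242 0.0598] off mm [ 1.9 -0.3] r 0.0164 0.0155 z 0.046
scene c mark 159 [ 0.6297 -0.0123] off mm [ 0.6 -0.6] r 0.0206 0.019 z 0.0601
scene d mark 261 [ 0.637  -0.0821] off mm [1.2 1.3] r 0.024 0.023 z 0.0763
wrist a start 414 [ 0.4368 -0.2867] off mm [-0.2 -1.7] r 0.0126 0.012 z 0.0299
```

```bash
python3 -m handwheel '[[-0.04,0,1,0,0,0,94],[-0.04,0,2,0,0,0,94],[-0.04,0,3,0,0,0,94],[-0.04,0,4,0,0,0,94],[-0.04,0,4.9,0,0,0,94]]'; python3 -m handwheel '[[0,0,0.3,0,0,0,94],[0,0,0.5,0,0,0,94],[0,0,0.56,0,0,0,60],[0,0,0.56,0,0,0,40],[0,0,0.56,0,0,0,30]]' 15; python3 -m handwheel '[[0,0,0,0,0,0,18],[0,0,0,0,0,0,18],[0,0,0,0,0,0,18],[0,0,0,0,0,0,18],[0,0,0,0,0,0,18]]'; python3 -m handwheel '[[0,0,0,0,0,0,18],[0,0,0,0,0,0,18],[0,0,0,0,0,0,18],[0,0,0,0,0,0,18],[0,0,0,0,0,0,18]]'; python3 -m handwheel '[[0,0,0,0,0,0,18],[0,0,0,0,0,0,18],[0,0,0,0,0,0,18]]'
```

```text
time: 19.67
ee_pos: [0.437, -0.2849, 0.0398]
tcp_rot: [-0.0, 0.707, 0.708, 0.0]
force: [-0.5, -0.7, -0.3]
gripper_width: 1.002
grip_force: 0.0
time: 20.08
ee_pos: [0.4376, -0.2863, 0.0257]
tcp_rot: [0.001, 0.707, 0.707, 0.0]
force: [0.8, 0.4, 0.4]
gripper_width: 0.825
grip_force: 0.0
time: 20.5
ee_pos: [0.4368, -0.2861, 0.0247]
tcp_rot: [0.0, 0.707, 0.707, 0.0]
force: [-0.6, -0.5, -0.1]
gripper_width: 0.47
grip_force: 0.0
time: 20.92
ee_pos: [0.4367, -0.286, 0.0245]
tcp_rot: [-0.0, 0.707, 0.707, -0.0]
force: [-0.6, 0.2, 0.2]
gripper_width: 0.251
grip_force: 15.0
time: 21.17
ee_pos: [0.4367, -0.286, 0.0244]
tcp_rot: [-0.0, 0.707, 0.707, -0.0]
force: [0.8, -0.1, 0.1]
gripper_width: 0.251
grip_force: 15.0
```

```bash
python3 -m handwheel '[[0,0,-0.3,0,0,0,18],[0,0,-1,0,0,0,18],[0,0,-2,0,0,0,18],[0,0,-3,0,0,0,18],[0,0,-4.2,0,0,0,18]]' 20; python3 -m handwheel '[[0.4,0.2,0,0,0,0,18],[1.2,0.5,0,0,0,0,18],[2.1,0.9,0,0,0,0,18],[3,1.3,0,0,0,0,18],[4,1.7,0,0,0,0,18]]';python3 -m handwheel '[[1,0.4,0,0,0,0,18],[2,0.9,0,0,0,0,18],[3,1.3,0,0,0,0,18],[4,1.7,0,0,0,0,18],[5,2.1,0,0,0,0,18]]';python3 -m handwheel '[[1,0.4,0,0,0,0,18],[2,0.8,0,0,0,0,18],[3,1.3,0,0,0,0,18],[4,1.7,0,0,0,0,18],[4.93,2.16,0,0,0,0,18]]';python3 -m handwheel '[[0,0,0,0,0,0,18],[0,0,0,0,0,0,18],[0,0,0,0,0,0,18]]'
```

```text
time: 21.58
ee_pos: [0.4359, -0.2858, 0.1517]
tcp_rot: [-0.001, 0.707, 0.707, -0.0]
force: [0.4, -0.5, -0.5]
gripper_width: 0.248
grip_force: 20.0
time: 22.0
ee_pos: [0.488, -0.1653, 0.1514]
tcp_rot: [0.0, 0.708, 0.707, 0.0]
force: [1.9, -1.1, -1.1]
gripper_width: 0.251
grip_force: 20.0
time: 22.42
ee_pos: [0.5511, -0.0146, 0.1512]
tcp_rot: [0.0, 0.707, 0.707, 0.0]
force: [1.0, -1.1, -0.3]
gripper_width: 0.249
grip_force: 20.0
time: 22.83
ee_pos: [0.6158, 0.1337, 0.1512]
tcp_rot: [0.0, 0.707, 0.707, 0.0]
force: [0.9, 0.2, 0.3]
gripper_width: 0.253
grip_force: 20.0
time: 23.08
ee_pos: [0.6153, 0.1312, 0.1507]
tcp_rot: [0.0, 0.707, 0.707, -0.0]
force: [0.4, -0.6, -0.4]
gripper_width: 0.249
grip_force: 20.0
```

Target z is about 0.0275.

```bash
python3 -m handwheel '[[0.02,0,0.9,0,0,0,18],[0.02,0,1.8,0,0,0,18],[0.02,0,2.7,0,0,0,18],[0.02,0,3.4,0,0,0,18],[0.02,0,3.8,0,0,0,18]]';python3 -m handwheel '[[0,0,0.1,0,0,0,18],[0,0,0.2,0,0,0,18],[0,0,0.28,0,0,0,18],[0,0,0.28,0,0,0,18],[0,0,0.28,0,0,0,18]]';python3 -m handwheel '[[0,0,0,0,0,0,18]]'
```

```text
time: 23.5
ee_pos: [0.6143, 0.1305, 0.0346]
tcp_rot: [-0.0, 0.708, 0.706, -0.001]
force: [-0.0, 0.7, 0.1]
gripper_width: 0.253
grip_force: 20.0
time: 23.92
ee_pos: [0.6161, 0.1325, 0.0291]
tcp_rot: [0.0, 0.707, 0.707, 0.001]
force: [0.7, -0.1, 0.1]
gripper_width: 0.248
grip_force: 20.0
time: 24.0
ee_pos: [0.616, 0.1326, 0.0289]
tcp_rot: [0.0, 0.707, 0.707, 0.001]
force: [0.5, 0.2, 0.1]
gripper_width: 0.25
grip_force: 20.0
```

```bash
python3 -m handwheel '[[0,0,0.03,0,0,0,18],[0,0,0.06,0,0,0,18],[0,0,0.06,0,0,0,18],[0,0,0.06,0,0,0,30],[0,0,0.06,0,0,0,60]]';python3 -m handwheel '[[0,0,0,0,0,0,94],[0,0,0,0,0,0,94],[0,0,0,0,0,0,94],[0,0,-0.5,0,0,0,94],[0,0,-1.5,0,0,0,94]]'; python3 -m handwheel '[[0,0,-1.2,0,0,0,94],[0,0,-2.4,0,0,0,94],[0,0,-3.5,0,0,0,94],[-1,-1,-4,0,0,0,94],[-2,-2,-4,0,0,0,94]]'; python3 -m handwheel '[[0,-1,0,0,0,0,94],[0,-2,0,0,0,0,94],[0,-2,0,0,0,0,94],[0,-2,0,0,0,0,94],[0,-2,0,0,0,0,94]]'
python3 chk.py s4 scene wrist; python3 - <<'E'
from h import *
a=cv2.imread('pics/s4scene.png');b=cv2.imread('pics/s4wrist.png')
cv2.imwrite('pics/fin.png',np.vstack([cv2.resize(a[150:330,150:430],(467,300)),cv2.resize(b,(467,300))]))
E
```

```text
time: 24.42
ee_pos: [0.6157, 0.1325, 0.0265]
tcp_rot: [0.0, 0.707, 0.707, 0.0]
force: [-0.1, 0.4, 0.2]
gripper_width: 0.353
grip_force: 0.0
time: 24.83
ee_pos: [0.6134, 0.132, 0.0686]
tcp_rot: [-0.001, 0.707, 0.707, -0.003]
force: [-0.6, 0.8, -0.0]
gripper_width: 0.705
grip_force: 0.0
time: 25.25
ee_pos: [0.5599, 0.0765, 0.1943]
tcp_rot: [0.001, 0.706, 0.708, 0.002]
force: [1.1, -0.9, -0.4]
gripper_width: 0.997
grip_force: 0.0
time: 25.67
ee_pos: [0.4989, 0.0754, 0.1915]
tcp_rot: [0.0, 0.707, 0.707, 0.0]
force: [0.4, 0.4, 0.3]
gripper_width: 1.0
grip_force: 0.0
scene a mark 51 [0.6176 0.1321] off mm [2.1 0.3] r 0.0129 0.012 z 0.0319
scene b mark 95 [0.6238 0.0598] off mm [ 1.5 -0.3] r 0.0171 0.0155 z 0.0461
scene c mark 159 [ 0.6298 -0.0119] off mm [ 0.7 -0.2] r 0.02 0.019 z 0.0603
scene d mark 260 [ 0.638  -0.0825] off mm [2.2 0.9] r 0.0233 0.023 z 0.0763
wrist a mark 489 [0.6164 0.132 ] off mm [0.9 0.2] r 0.0126 0.012 z 0.0325
wrist b mark 743 [0.6238 0.06  ] off mm [ 1.5 -0.1] r 0.0163 0.0155 z 0.0467
wrist c mark 253 [ 0.6353 -0.0063] off mm [6.2 5.4] r 0.0168 0.019 z 0.0607
wrist d mark 158 [ 0.6276 -0.0977] off mm [ -8.2 -14.3] r 0.013 0.023 z 0.0767
```

View pics/fin.png

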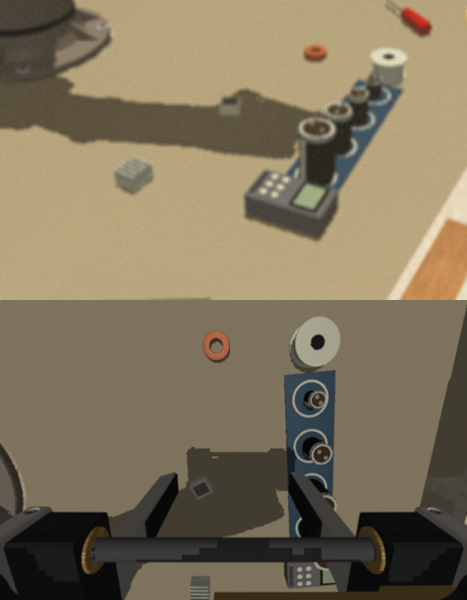

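The picture shows all four upright in order from the meter at (290,200) to the reel at (388,65), with the heat sink at (133,175) untouched. The scene camera puts every cap within about 2.5 mm of its mark. The wrist figures for c and d are off because the fingers hide part of them.

```bash
python3 -c "from rig import r;print(r.job_done())"
```

```text
the job is handed in; nothing more can be done
None
```

The job is handed in: all four capacitors stand upright in height order, tallest at the meter and shortest at the reel, each within about 2.5 mm of its mark by the scene camera, and the heat sink was never touched; the hand-in call gave no verdict.

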